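Free the stuck caddy panel and load the stirrer boxes

TASK

The dark cross panel of the wooden caddy is stuck short of the caddy's high end wall: loosen it with the mallet, by light taps on its two end blocks in turn so that it never goes crooked by more than a centimetre or so, until both its ends are fully home against the end wall; do not strike its middle, push it with the fingers or push it with a box. Stand the mallet upright on the black tray again, and load all the stirrer boxes that are there into the caddy in one upright row, grip boards across the caddy, the first flush against the panel and each flush against the one before, with no gaps. Leave the jars, the mills and the ramekins where they are.

Things in the scene. Friction and masses are not known exactly. Their poses are not given: they have to be found in the camera images.
- caddy: fixed medium-brown wooden caddy, a long shallow tray. Origin: on the worktop, on its centre line. y runs along it towards the high (50 mm) end wall, whose inner face is at y = +134.5 mm; the low (20 mm) end wall's inner face is at y = -141.5 mm. Side rails 20 mm high, inner faces at x = -46 and +46 mm, outer faces at x = -56 and +56. Inner floor 6 mm above the worktop
- end_near (a joint): travel in m of the near end of the stuck dark cross panel (its block at caddy x = -72 mm) towards the high end wall (caddy +y): 0 at caddy y = 85 mm, 0.040 when home; starts at 0 to 0.008. Each end sticks by itself: a push on one block takes about 5 N, moves that end as far as it is pushed and leaves the other where it was; it stays where it is left. The panel's middle is 16 mm thick, its top 52 mm above the worktop; when home, its inner (-y) face lies at caddy y = 117 mm
- end_far (a joint): the same for the far end (its block at caddy x = +72 mm)
- block_near (a point): centre of the struck (caddy -y) face of the panel's end block at caddy x = -72 mm, on the robot's side, outside the caddy's rail. The blocks are 24 mm wide (x), 22 mm thick (y), their undersides 23 mm and their tops 61 mm above the worktop, this point 42 mm above it; their struck faces stand 6 mm proud (to -y) of the panel's middle. Struck towards caddy +y
- block_far (a point): the same on the other end block, at caddy x = +72 mm
- panel: the whole dark-wood cross panel with its two end blocks; origin in the panel's mid-plane at worktop height
- panel_mid: the middle of the panel between the end blocks, above the caddy and its rails (to x = -62 and +62 mm), not to be struck
- mallet_grip (a point): wooden mallet that stands on its head, handle up; 0.3 kg. Head 40 x 80 x 44 mm (its x, y, z); the struck faces are the two 40 x 44 mm ends, 40 mm either way along its y. Handle 22 (x) x 24 (y) mm, from the head's top (44 mm above the underside) to 106 mm. This point is on the handle's axis, 74 mm above the mallet's underside; z runs up the handle
- mallet: the same mallet; origin at the centre of the head's underside, same axes as mallet_grip
- rest_tray: fixed flat black tray, 150 (its x) x 300 (its y) mm with a rim 12 mm high and 14 mm wide, floor 3 mm above the worktop, on which the mallet stands at first; origin under its centre
- place1 (a point): where the centre of the floor of box number 1 of the row belongs, counted from the panel (caddy x = 0, y = 89 mm)
- place2 (a point): where the centre of the floor of box number 2 of the row belongs, counted from the panel (caddy x = 0, y = 33 mm)
- place3 (a point): where the centre of the floor of box number 3 of the row belongs, counted from the panel (caddy x = 0, y = -23 mm)
- box1_grip (a point): open light-wood stirrer box, 80 x 56 x 50 mm (its x, y, z), with a lengthwise upright grip board in the middle: 60 mm long (x), 12 mm thick (y), rising from the 50 mm rim to 88 mm. This point is on the grip board, 70 mm above the underside, over the box's centre. x along the grip board, y across it. Weighs 0.15 to 0.27 kg. Looks the same turned half round. May be absent (2 to 4 boxes are there)
- box1: the same box as box1_grip; origin at the centre of its underside
- box2_grip (a point): open light-wood stirrer box, 80 x 56 x 50 mm (its x, y, z), with a lengthwise upright grip board in the middle: 60 mm long (x), 12 mm thick (y), rising from the 50 mm rim to 88 mm. This point is on the grip board, 70 mm above the underside, over the box's centre. x along the grip board, y across it. Weighs 0.15 to 0.27 kg. Looks the same turned half round. May be absent (2 to 4 boxes are there)
- box2: the same box as box2_grip; origin at the centre of its underside
- box3_grip (a point): open light-wood stirrer box, 80 x 56 x 50 mm (its x, y, z), with a lengthwise upright grip board in the middle: 60 mm long (x), 12 mm thick (y), rising from the 50 mm rim to 88 mm. This point is on the grip board, 70 mm above the underside, over the box's centre. x along the grip board, y across it. Weighs 0.15 to 0.27 kg. Looks the same turned half round. May be absent (2 to 4 boxes are there)
- box3: the same box as box3_grip; origin at the centre of its underside
- box4_grip (a point): open light-wood stirrer box, 80 x 56 x 50 mm (its x, y, z), with a lengthwise upright grip board in the middle: 60 mm long (x), 12 mm thick (y), rising from the 50 mm rim to 88 mm. This point is on the grip board, 70 mm above the underside, over the box's centre. x along the grip board, y across it. Weighs 0.15 to 0.27 kg. Looks the same turned half round. May be absent (2 to 4 boxes are there)
- box4: the same box as box4_grip; origin at the centre of its underside
- jar_a: lidded jam jar 60 x 60 x 75 mm, to the left behind; a bystander, origin under its centre
- jar_b: lidded jam jar 60 x 60 x 75 mm, to the left behind; a bystander, origin under its centre
- mill_a: turned wooden pepper mill, 52 mm wide, 160 mm tall, behind the caddy; a bystander, origin under its centre
Not all that is in view belongs to the job. What is shaped like the box1 but purple is not meant.

How it is judged (in metres and radians):
On the way, in this order (a step that is already met when the one before it is completed fails the run):
1. the panel has been loosened: tapped a centimetre on from where it can stand at first (value of joint each of end_near, end_far above 0.018 m), for 0.1 s.
2. the panel is home at both ends (within 2.5 mm) (value of joint each of end_near, end_far above 0.0375 m), for 0.2 s.
At the end, for the whole second after the job is handed in: Panel home (2.5 mm). All boxes present stand on the caddy floor, grip boards across it (0.09 rad), the first within 3 mm of touching the panel, gaps along the row 3 mm in all, 1.5 mm more per further box. Mallet upright on the black tray. All at rest (all of step 2 and (y of box1_grip in the frame of caddy between 0.086 and 0.093 m or (y of box1_grip in the frame of caddy between 0.0285 and 0.037 m and horizontal distance between any of box2_grip, box3_grip, box4_grip and place1 below 0.016 m) or (y of box1_grip in the frame of caddy between -0.029 and -0.019 m and horizontal distance between any of box2_grip, box3_grip, box4_grip and place2 below 0.016 m) or (y of box1_grip in the frame of caddy between -0.0865 and -0.075 m and horizontal distance between any of box2_grip, box3_grip, box4_grip and place3 below 0.016 m)) and x of box1_grip in the frame of caddy between -0.012 and 0.012 m and z of box1_grip in the frame of caddy between 0.068 and 0.082 m and angle between each of box1_grip, box2_grip, box3_grip, box4_grip's own z axis and vertical below 0.06 rad and angle between the y axis of each of box1_grip, box2_grip, box3_grip, box4_grip and the y axis of caddy, either way round below 0.09 rad and linear speed of each of box1, box2, box3, box4, mallet below 0.02 m/s and (y of box2_grip in the frame of caddy between 0.086 and 0.093 m or (y of box2_grip in the frame of caddy between 0.0285 and 0.037 m and horizontal distance between any of box1_grip, box3_grip, box4_grip and place1 below 0.016 m) or (y of box2_grip in the frame of caddy between -0.029 and -0.019 m and horizontal distance between any of box1_grip, box3_grip, box4_grip and place2 below 0.016 m) or (y of box2_grip in the frame of caddy between -0.0865 and -0.075 m and horizontal distance between any of box1_grip, box3_grip, box4_grip and place3 below 0.016 m)) and x of box2_grip in the frame of caddy between -0.012 and 0.012 m and z of box2_grip in the frame of caddy between 0.068 and 0.082 m and (y of box3_grip in the frame of caddy between 0.086 and 0.093 m or (y of box3_grip in the frame of caddy between 0.0285 and 0.037 m and horizontal distance between any of box1_grip, box2_grip, box4_grip and place1 below 0.016 m) or (y of box3_grip in the frame of caddy between -0.029 and -0.019 m and horizontal distance between any of box1_grip, box2_grip, box4_grip and place2 below 0.016 m) or (y of box3_grip in the frame of caddy between -0.0865 and -0.075 m and horizontal distance between any of box1_grip, box2_grip, box4_grip and place3 below 0.016 m)) and x of box3_grip in the frame of caddy between -0.012 and 0.012 m and z of box3_grip in the frame of caddy between 0.068 and 0.082 m and (y of box4_grip in the frame of caddy between 0.086 and 0.093 m or (y of box4_grip in the frame of caddy between 0.0285 and 0.037 m and horizontal distance between any of box1_grip, box2_grip, box3_grip and place1 below 0.016 m) or (y of box4_grip in the frame of caddy between -0.029 and -0.019 m and horizontal distance between any of box1_grip, box2_grip, box3_grip and place2 below 0.016 m) or (y of box4_grip in the frame of caddy between -0.0865 and -0.075 m and horizontal distance between any of box1_grip, box2_grip, box3_grip and place3 below 0.016 m)) and x of box4_grip in the frame of caddy between -0.012 and 0.012 m and z of box4_grip in the frame of caddy between 0.068 and 0.082 m and x of mallet_grip in the frame of rest_tray between -0.065 and 0.065 m and y of mallet_grip in the frame of rest_tray between -0.14 and 0.14 m and height (world z) of mallet_grip between 0.068 and 0.095 m and angle between mallet_grip's own z axis and vertical below 0.08 rad).
It fails at once if the panel goes crooked by more than 0.125 rad (one end 18 mm ahead of the other) (angle between the y axis of panel and the y axis of caddy, either way round above 0.125 rad).
It fails at once if the middle of the panel is struck with the mallet (contact force between mallet and panel_mid above 3 N).
It fails at once if the panel is pushed with the fingers or a box before it is home (value of joint any of end_near, end_far below 0.036 m and contact force between any of the fingers, box1, box2, box3, box4 and panel above 2 N).
It fails at once if the panel is hammered hard (over 60 N) (contact force between mallet and panel above 60 N).
It fails at once if a jar or the mill beside the work is pushed away (over 30 mm) (distance of any of jar_a, jar_b, mill_a from where it was at the start of the episode above 0.03 m).
Of box1, box2, box3, box4 only 2 to 4 are there at a start; the rules pass over those that are not, and their reading is None.
At some moment in a run one of box1, box2, box3, box4 may be knocked a few centimetres aside while the robot is not near it.
It also fails if it takes over 210 s, if anything falls off the work surface, if the arm or the gripper's body presses on something with over 40 N, if the wrist force passes 120 N, or if a joint passes its speed limit or range.

ROBOT

A 6-joint arm with a two-finger parallel gripper is mounted at the origin on a cart in front of the work surface, level with it; the furniture and walls round the work are solid. World frame = base frame: x ahead of the robot, y to its left, z up, the work surface at z = 0. Lengths are in mm, angles in rad, forces in N, time in s.
With the tool pointing down it reaches from about 275 to 1000 mm from the base axis. Payload 8.4 kg.
Tool frame: the origin (TCP) lies midway between the tips of the shut fingers; the grasp point (between the pads) lies 19 mm behind it; y points along the fingers, z is the direction in which the jaws open and shut, and the axes are right-handed (so a half turn about y gives the same grasp; the last joint's range is limited). The gripper opens to 85 mm and grips with 20 to 120 N. Pads are 22 mm wide; open, the fingers measure 114 mm over their backs; the gripper's body (76 mm by 85 mm) begins 54 mm behind the grasp point. The pads swing forward as they close: fully open they stand 13 mm farther back than shut.
Start: joints at [-1.126, 0.353, 1.633, -0, 1.155, -0.002], TCP at [270.05, -563.65, 231.281] pointing down, gripper open.
Joint ranges: [-2.63, 2.63], [-0.92, 2.1], [0.06, 2.66], [-1.3, 4.44], [0, 2.69], [-3.02, 3.02]. Speed limits (rad/s): [2.22, 2.22, 2.79, 3.14, 3.14, 3.14].

INTERFACE

Orientations are given as [roll, pitch, yaw] about the fixed x, y, z axes, in that order (R = Rz(yaw) Ry(pitch) Rx(roll)).
In Python, from rig import r gives the robot as it stands. The module is installed in compiled form; this text tells all that it offers.
- The arm moves only by the tool apply_moves, never from a script. Its argument "plan" is text: rows parted by semicolons, each of 7 numbers parted by spaces: the shift along the tool's x, y, z in cm, then the turn, a rotation vector about the tool's x, y, z in degrees, then the closure, from 0 (fully open) to 1 (shut). A call has 1 to 20 rows; each row shifts and turns the pose as measured when the row begins, along the tool's axes as they then stand; what a row does not reach is not made up. A row lasts 1/10 s, in which the tool goes at most 50 mm and 8.59 degrees, less where a joint would pass 70% of its speed; a pose out of reach is approached as far as the arm can. A call is refused whole if a number of a shift passes 5 or a number of a turn 8.59, either way. A call with a gripper value outside its range is refused whole. The fingers move at their own pace and stop on an object; "squeeze" is the grip in N (left out, the last holds). Time passes only in rows, so rows that do not move let the fingers close. It gives the time, the measured TCP pose, the force and the opening at its end, in the units of the state.
- r.sense(): the state, without advancing time (a new reading comes with each control period).
- r.grab_frame(name): name is "side" or "top"; returns the picture (420x560x3 uint8, blue, green, red); there is no depth.
- r.get_calibration(name): a dict with "vertical_fov" (degrees; the focal length in pixels is half the picture's height over the tangent of half this angle, whatever the lens; pixels are square), "cx", "cy" (the principal point, pixels), "D" ([k1, k2, p1, p2, k3] as OpenCV has them; the pictures are not rectified), "R" (3x3) and "t" (3): a world point X has camera coordinates R X + t. Camera axes: x right, y down, z forward; pixel columns grow to the right and rows downward; lengths in mm; the calibration is good to about 2 mm. A picture is of the moment at which its call begins. get_calibration takes no time and is no camera call.
- r.sign_off(): hands the job in, once; it reports no verdict.
The state is a dict: "clock": time; "qpos": joint angles; "qvel": joint speeds; "joint_efforts": joint torques, N m; "eef_pos": TCP position; "tcp_rot": TCP orientation; "contact_force": force on the tool from outside, world axes, zero at the start; "wrist_torque": the same for the moment, N m; "opening": opening from 0.0 (shut) to 1.0 (fully open).
Only numpy, scipy, OpenCV 4.12 (cv2) and the standard library are available. Lean on these libraries where they do the work, as an engineer would, in place of code of your own. Each camera call takes 0.05 s, during which the arm holds its last target. There are 200 camera calls.

## Working session

There is one attempt and no reset: what is moved stays moved. The work goes in short steps, Python scripts to look and compute and a tool call to move; the robot and the scene stay as the last step left them, time stands still between calls to the robot, and variables do not carry over. Pictures are saved under pics/ and viewed, about 12 in all and at most 16, crops included, and the job is handed in when it is done.

Besides the shell and the picture viewer there is one more tool, called after ">>>" as name(argument=value, ...) on one line, values as JSON. apply_moves: Moves the arm, as the interface text tells. Its arguments: {"type":"object","properties":{"plan":{"type":"string"},"squeeze":{"type":"number"}},"required":["plan"]}

```bash
mkdir -p pics; cat > h.py <<'E'
import numpy as np, cv2
from rig import r
def cal(n):
    c=r.get_calibration(n); f=210/np.tan(np.radians(c["vertical_fov"])/2)
    K=np.array([[f,0,c["cx"]],[0,f,c["cy"]],[0,0,1]]); return K,np.array(c["D"],float),np.array(c["R"],float),np.array(c["t"],float)
def ray(n,p,z):
    "pixels -> world points at height z"
    K,D,R,t=cal(n); u=cv2.undistortPoints(np.array(p,float).reshape(-1,1,2),K,D).reshape(-1,2)
    d=np.c_[u,np.ones(len(u))]@R; o=-R.T@t
    return o+d*((np.broadcast_to(z,len(u))-o[2])/d[:,2])[:,None]
def proj(n,X):
    K,D,R,t=cal(n); return cv2.projectPoints(np.array(X,float).reshape(-1,1,3),cv2.Rodrigues(R)[0],t,K,D)[0].reshape(-1,2)
def snap(n,f,crop=None,s=1):
    im=r.grab_frame(n); cv2.imwrite(f"pics/{f}_raw.png",im)
    if crop: x0,y0,x1,y1=crop; im=im[y0:y1,x0:x1]
    cv2.imwrite(f"pics/{f}.png",cv2.resize(im,None,fx=s,fy=s,interpolation=cv2.INTER_CUBIC)); return im
E
python3 - <<'E'
from h import *
for n in("top","side"):
    snap(n,n+"0",s=1.42); print(cal(n)[2:], -cal(n)[2].T@cal(n)[3],cal(n)[0][0,0])
s=r.sense(); print({k:np.round(v,3) for k,v in s.items()})
E
```

```text
(array([[-0.02727482, -0.99961558, -0.00497669],
       [-0.9927975 ,  0.02766913, -0.1165656 ],
       [ 0.11665849,  0.00176154, -0.99317053]]), array([ 33.92357626, 552.82825448, 963.51469227])) [ 437.36959929   16.91699406 1021.54397807] 399.0292301616712
(array([[-0.85436157, -0.51949646,  0.01377415],
       [-0.28540746,  0.4469    , -0.84783429],
       [ 0.43429125, -0.72828828, -0.53008235]]), array([463.29899352, 229.94382436, 892.23613903])) [ 73.96219432 787.72541528 661.53133825] 424.5126809270343
{'clock': np.float64(0.1), 'qpos': array([-1.126,  0.354,  1.634, -0.   ,  1.155, -0.002]), 'qvel': array([ 0.   , -0.001, -0.003,  0.   ,  0.001,  0.001]), 'joint_efforts': array([ 0.0000e+00, -6.0636e+01, -3.4282e+01, -0.0000e+00,  4.0000e-03,
       -0.0000e+00]), 'eef_pos': array([ 269.871, -563.259,  230.629]), 'tcp_rot': array([-1.572, -0.   , -2.695]), 'contact_force': array([0.134, 0.023, 0.345]), 'wrist_torque': array([-0.   ,  0.01 ,  0.014]), 'opening': np.float64(1.001)}
```

View pics/top0.png

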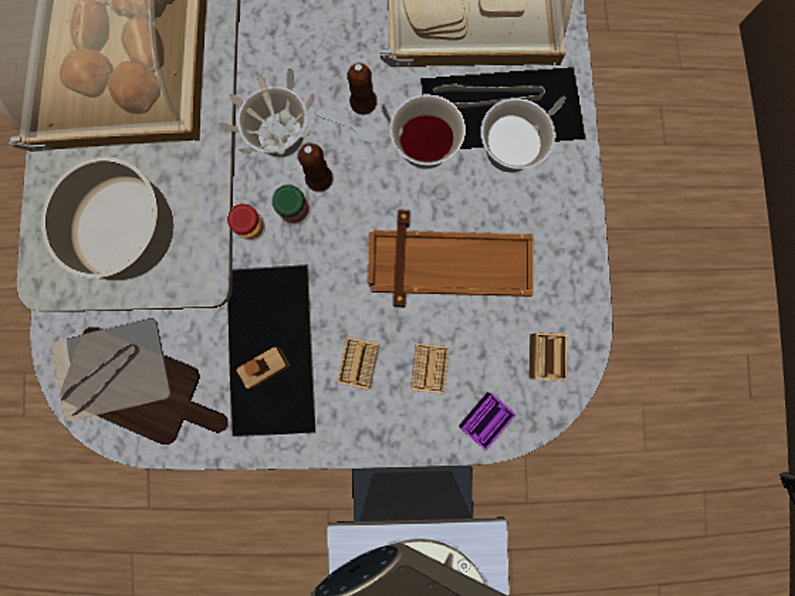

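View pics/side0.png

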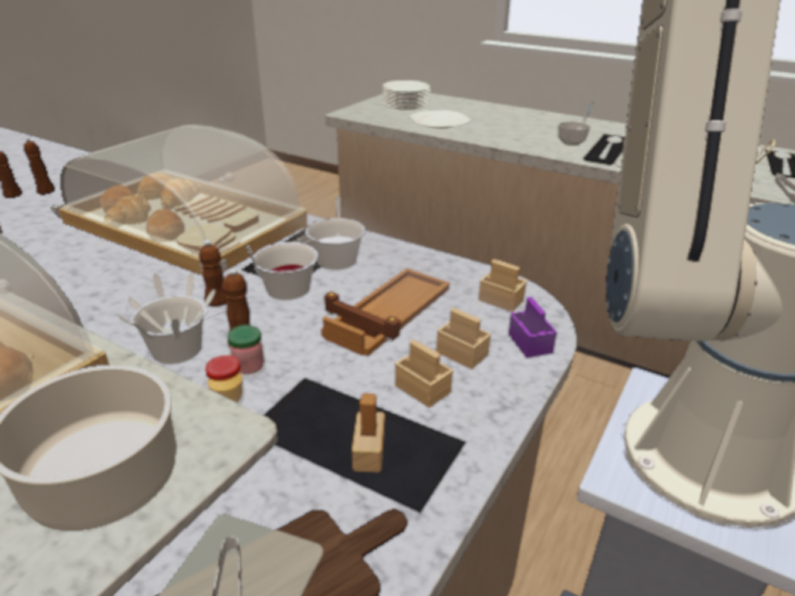

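Top: panel at about (402,258) and caddy with its high end to the left. Mallet at (262,367) on the black tray. Three wooden boxes at (358,362), (430,367), (548,356), and a purple one which I ignore. The side view agrees. Next, a zoom for exact corners.

```bash
python3 - <<'E'
import cv2
im=cv2.imread("pics/top0_raw.png"); a=im[140:320,155:415]
cv2.imwrite("pics/crop.png",cv2.resize(a,None,fx=3,fy=3,interpolation=cv2.INTER_CUBIC))
E
```

```text
(no output)
```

View pics/crop.png

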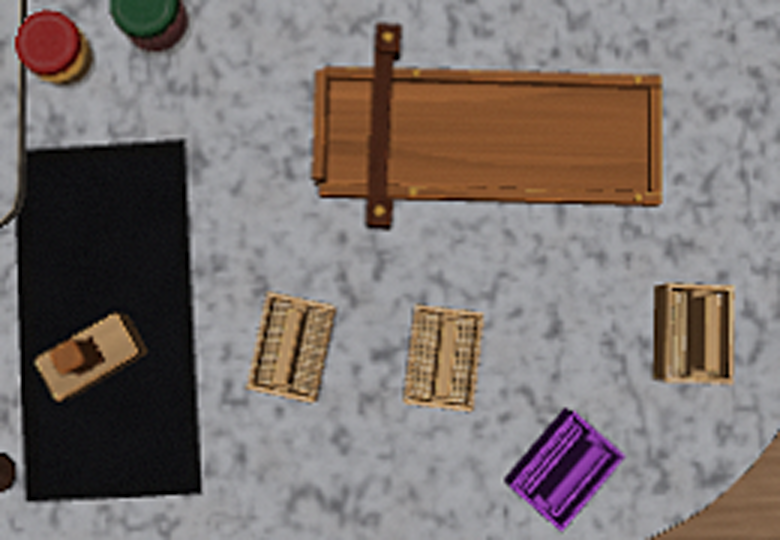

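```bash
cat >> h.py <<'E'
from scipy.optimize import least_squares
def place(pose,P):
    x,y,a=pose; P=np.array(P,float); c,s=np.cos(a),np.sin(a)
    return np.c_[x+c*P[:,0]-s*P[:,1],y+s*P[:,0]+c*P[:,1],P[:,2]]
def fit(pix,P,g,n="top"):
    f=lambda q:(proj(n,place(q,P))-pix).ravel()
    s=least_squares(f,g,x_scale=[10,10,.1]); return s.x,np.abs(s.fun).max()
def rect(hx,hy,z,cx=0,cy=0): return [[cx+hx,cy+hy,z],[cx+hx,cy-hy,z],[cx-hx,cy-hy,z],[cx-hx,cy+hy,z]]  # in image: TL TR BR BL (world-aligned)
def goal(x,y,z,yaw):
    "shift (cm, tool axes) and turn about tool y (deg) from the measured pose to tool-down at x,y,z,yaw"
    from scipy.spatial.transform import Rotation as T
    s=r.sense(); R=T.from_euler('xyz',s["tcp_rot"]); G=T.from_euler('xyz',[-np.pi/2,0,yaw])
    print("pos",np.round(s["eef_pos"],1),"shift cm",np.round(R.inv().apply(np.array([x,y,z])-s["eef_pos"])/10,2),"turn deg",np.round(np.degrees((R.inv()*G).as_rotvec()),1),"F",np.round(s["contact_force"],1),"t",round(float(s["clock"]),1))
E
cat > fit0.py <<'E'
from h import *
o=np.array([155,140])
C=lambda *p:np.array(p,float)/3+o
def show(nm,pix,P,g):
    q,e=fit(pix,P,g); print(nm,np.round(q,3),"res px",round(e,2)); return q
# caddy: low-wall outer corners, rail outer edges are unknown in y -> use inner low corners + outer rails at block
B=rect(40,28,50)
b1=show("boxA",C((268,293),(336,308),(316,402),(247,387)),B,[400,50,0])
b2=show("boxB",C((414,306),(483,313),(472,410),(404,402)),B,[400,-50,0])
b3=show("boxC",C((668,285),(733,286),(733,383),(665,383)),B,[400,-200,0])
m=show("mallet",C((120,313),(144,347),(58,402),(34,362)),rect(20,40,47)[1:]+rect(20,40,47)[:1],[380,250,.5])
t=show("tray",C((20,151),(184,141),(201,492),(27,499)),rect(150,75,12),[380,250,0])
print("caddy rails z20 outer low corners",ray("top",C((661,76),(661,205)),20)[:,:2].round(1))
print("inner low corners z20",ray("top",C((650,87),(650,194)),20)[:,:2].round(1))
print("high wall outer top z50",ray("top",C((316,68),(313,183)),50)[:,:2].round(1),"inner",ray("top",C((328,68),(325,183)),50)[:,:2].round(1))
print("pins z61 far,near",ray("top",C((388,37),(379,211)),61)[:,:2].round(1))
print("block struck edge far,near z61",ray("top",C((400,38),(392,212)),61)[:,:2].round(1))
print("jars/mill z160 z75",ray("top",np.array([[311,148]])/1.42,160).round(),ray("top",np.array([[322,188]])/1.42,0).round(),ray("top",np.array([[289,197],[243,218]])/1.42,75).round())
goal(400,200,250,-np.pi)
E
python3 fit0.py
```

```text
boxA [ 4.36129e+02  9.37290e+01 -2.38000e-01] res px 0.61
boxB [ 4.2460e+02 -2.8363e+01 -1.4000e-01] res px 0.53
boxC [ 4.36946e+02 -2.37943e+02 -5.90000e-02] res px 0.56
mallet [432.907 259.995   0.53 ] res px 1.4
tray [4.63984e+02 2.53320e+02 2.90000e-02] res px 1.33
caddy rails z20 outer low corners [[ 658.1 -224.8]
 [ 546.7 -218.4]]
inner low corners z20 [[ 648.7 -214.7]
 [ 556.4 -209.5]]
high wall outer top z50 [[665.8  69.3]
 [569.5  73.7]] inner [[665.5  59.3]
 [569.3  63.8]]
pins z61 far,near [[687.6   8.9]
 [543.8  20.2]]
block struck edge far,near z61 [[686.4  -1. ]
 [542.7   9.7]]
jars/mill z160 z75 [[779. 155. 160.]] [[763. 160.   0.]] [[725. 207.  75.]
 [690. 287.  75.]]
pos [ 269.9 -563.3  230.6] shift cm [-44.72  -1.86 -63.21] turn deg [ 0.1 25.6  0. ] F [0.1 0.  0.3] t 0.1
```

```bash
python3 - <<'E'
from h import *
im=cv2.imread("pics/top0_raw.png")
q=[432.9,260,.53]
def poly(n,im,P,col):
    p=np.round(proj(n,P)*8).astype(np.int32); cv2.polylines(im,[p],True,col,1,cv2.LINE_AA,3)
out=[]
for n,crop in(("top",(155,140,415,320)),("side",(170,170,400,340))):
    im=cv2.imread(f"pics/{n}0_raw.png"); x0,y0,x1,y1=crop
    a=cv2.resize(im[y0:y1,x0:x1],None,fx=3,fy=3,interpolation=cv2.INTER_CUBIC)
    def L(pose,P,col):
        p=(proj(n,place(pose,P))-[x0,y0]+.5)*3-.5; cv2.polylines(a,[np.round(p*8).astype(np.int32)],True,col,1,cv2.LINE_AA,3)
    L(q,rect(20,40,47),(255,0,0)); L(q,rect(11,12,109),(0,255,0))
    cd=[610.2,-71.8,-.056]
    L(cd,[[56,134.5,20],[56,-141.5,20],[-56,-141.5,20],[-56,134.5,20]],(255,0,0))
    L(cd,[[46,134.5,50],[-46,134.5,50],[-46,134.5,6],[46,134.5,6]],(0,255,255))
    L(cd,rect(12,11,61,72,85.5),(0,255,0)); L(cd,rect(12,11,61,-72,88.3),(0,255,0))
    for b in([436.1,93.7,-.238],[424.6,-28.4,-.14],[436.9,-237.9,-.059]): L(b,rect(40,28,50),(255,0,0)); L(b,rect(30,6,88),(0,255,0))
    L([464,253.3,.029],rect(75,150,12),(255,255,0))
    L([464,253.3,.029],rect(150,75,12),(255,0,255)) if 0 else 0
    cv2.imwrite(f"pics/ov_{n}.png",a)
goal(433,260,200,.53-np.pi)
E
```

```text
pos [ 269.9 -563.3  230.6] shift cm [-50.28   3.15 -67.19] turn deg [ 0.1 -4.8 -0. ] F [0.1 0.  0.3] t 0.1
```

View pics/ov_top.png

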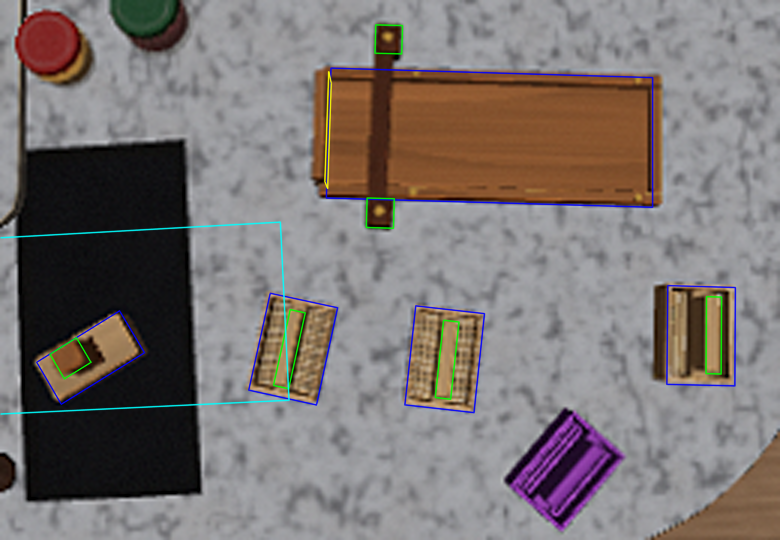

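View pics/ov_side.png

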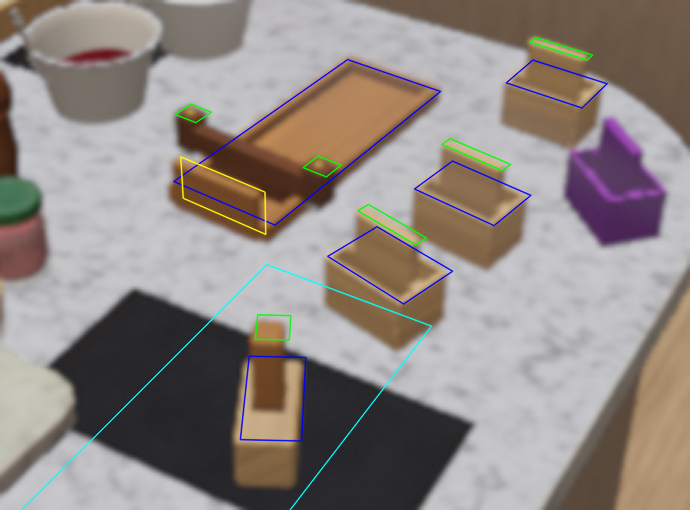

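Overlays fit the top view within about 1 px and the side view within about 2 px. The tray's long side runs along world x. I'm going to the mallet.

>>> apply_moves(plan="-2.8 0 -3.7 0 0 0 0.2;-2.8 0 -3.7 0 0 0 0.2;-2.8 0 -3.7 0 0 0 0.2;-2.8 0 -3.7 0 0 0 0.2;-2.8 0 -3.7 0 0 0 0.2;-2.8 0 -3.7 0 0 0 0.2;-2.8 0 -3.7 0 0 0 0.2;-2.8 0 -3.7 0 0 0 0.2;-2.8 0 -3.7 0 0 0 0.2;-2.8 0 -3.7 0 0 0 0.2;-2.8 0 -3.7 0 0 0 0.2;-2.8 0 -3.7 0 0 0 0.2;-2.8 0 -3.7 0 0 0 0.2;-2.8 0 -3.7 0 0 0 0.2;-2.8 0 -3.7 0 0 0 0.2;-2.8 0 -3.7 0 0 0 0.2;-2.8 0 -3.7 0 0 0 0.2;0 0 0 0 -4.8 0 0.2;0 0 0 0 0 0 0.2", squeeze=60)

```text
clock: 2.0
eef_pos: [429.6, 240.9, 228.2]
tcp_rot: [-1.572, 0.003, -2.612]
contact_force: [0.2, -0.3, 0.4]
opening: 0.8
```

```bash
python3 -c "
from h import *
goal(433,260,150,.53-np.pi)"
```

```text
pos [429.6 240.9 228.2] shift cm [-1.24  7.82 -1.47] turn deg [ 0.1 -0.  -0.2] F [ 0.2 -0.3  0.4] t 2.0
```

>>> apply_moves(plan="-1.2 4 -1.5 0 0 0 0.4;0 4 0 0 0 0 0.4;0 0 0 0 0 0 0.4")

```text
clock: 2.3
eef_pos: [433.5, 260.2, 147.5]
tcp_rot: [-1.572, 0.006, -2.619]
contact_force: [-0.4, 0.3, -0.1]
opening: 0.604
```

```bash
python3 -c "
from h import *
goal(433,260,60,.53-np.pi)"
```

```text
pos [433.5 260.2 147.5] shift cm [0.1  8.75 0.  ] turn deg [ 0.1 -0.4 -0.3] F [-0.4  0.3 -0.1] t 2.3
```

>>> apply_moves(plan="0.1 3 0 0 -0.4 -0.3 0.4;0 3 0 0 0 0 0.4;0 2.5 0 0 0 0 0.4;0 0 0 0 0 0 0.4;0 0 0 0 0 0 1;0 0 0 0 0 0 1;0 0 0 0 0 0 1;0 0 0 0 0 0 1;0 0 0 0 0 0 1;0 0 0 0 0 0 1;0 0 0 0 0 0 1", squeeze=80)

```text
clock: 3.4
eef_pos: [438.5, 258.7, 72.5]
tcp_rot: [-1.572, 0.011, -2.626]
contact_force: [-1.4, 0.8, -2.8]
opening: 0.27
```

```bash
python3 -c "
from h import *
goal(433,260,60,.53-np.pi)"
```

```text
pos [438.5 258.7  72.5] shift cm [ 0.43  1.24 -0.38] turn deg [ 0.1 -0.8 -0.6] F [-1.4  0.8 -2.8] t 3.4
```

>>> apply_moves(plan="0 0 0 0 0 0 0.5;0 0 0 0 0 0 0.4;0 0 0 0 0 0 0.4;0.4 0.6 0 0 -0.8 -0.5 0.4;0 0.6 0 0 0 0 0.4")

```text
clock: 3.9
eef_pos: [435.9, 257.4, 60.8]
tcp_rot: [-1.572, 0.004, -2.61]
contact_force: [-0.5, -0.5, 0.4]
opening: 0.601
```

```bash
python3 -c "
from h import *
goal(433,260,60,.53-np.pi)"
```

```text
pos [435.9 257.4  60.8] shift cm [ 0.12  0.08 -0.37] turn deg [ 0.1  0.1 -0.2] F [-0.5 -0.5  0.4] t 3.9
```

>>> apply_moves(plan="0.1 0.1 -0.2 0 0 0 0.5;0 0 0 0 0 0 1;0 0 0 0 0 0 1;0 0 0 0 0 0 1;0 0 0 0 0 0 1;0 0 0 0 0 0 1")

```text
clock: 4.5
eef_pos: [433.2, 258.3, 58.4]
tcp_rot: [-1.572, 0.002, -2.61]
contact_force: [0.1, -1.4, -1.8]
opening: 0.268
```

```bash
python3 -c "
from h import *
goal(433,260,60,.53-np.pi)"
```

```text
pos [433.2 258.3  58.4] shift cm [-0.07 -0.16 -0.16] turn deg [ 0.1  0.1 -0.1] F [ 0.1 -1.4 -1.8] t 4.5
```

>>> apply_moves(plan="0 -4 0 0 0 0 1;0 -4 0 0 0 0 1;0 -4 0 0 0 0 1;0 0 0 0 8.5 0 1;0 0 0 0 8.5 0 1;0 0 0 0 8.5 0 1;0 0 0 0 8.1 0 1;0 0 0 0 0 0 1")

```text
clock: 5.3
eef_pos: [430.6, 256.9, 181.6]
tcp_rot: [-1.57, -0.004, 3.069]
contact_force: [-0.6, -0.3, -3.0]
opening: 0.269
```

```bash
python3 -c "
from h import *
goal(531.4,-47.3,180,-.056-np.pi)"
```

```text
pos [430.6 256.9 181.6] shift cm [-12.25   0.13  29.61] turn deg [-0.  -0.9  0.2] F [-0.6 -0.3 -3. ] t 5.3
```

>>> apply_moves(plan="-1.5 0 3.7 0 -0.9 0 1;-1.5 0 3.7 0 0 0 1;-1.5 0 3.7 0 0 0 1;-1.5 0 3.7 0 0 0 1;-1.5 0 3.7 0 0 0 1;-1.5 0 3.7 0 0 0 1;-1.5 0 3.7 0 0 0 1;-1.5 0 3.7 0 0 0 1;0 0 0 0 0 0 1")

```text
clock: 6.2
eef_pos: [540.8, -54.0, 179.1]
tcp_rot: [-1.571, -0.005, 3.134]
contact_force: [-0.3, 0.8, -2.4]
opening: 0.267
```

```bash
python3 -c "
from h import *
goal(531.4,-47.3,78,-.056-np.pi)"
```

```text
pos [540.8 -54.  179.1] shift cm [ 0.89 10.11 -0.66] turn deg [-0.   2.8  0.3] F [-0.3  0.8 -2.4] t 6.2
```

>>> apply_moves(plan="0.9 0 -0.6 0 2.8 0.3 1;0 2.5 0 0 0 0 1;0 2.5 0 0 0 0 1;0 2 0 0 0 0 1;0 0 0 0 0 0 1")

```text
clock: 6.7
eef_pos: [530.3, -48.1, 106.4]
tcp_rot: [-1.572, -0.002, 3.1]
contact_force: [-1.1, -0.1, -2.9]
opening: 0.268
```

```bash
python3 -c "
from h import *
goal(531.4,-47.3,78,-.056-np.pi)"
```

```text
pos [530.3 -48.1 106.4] shift cm [-0.11  2.84 -0.09] turn deg [0.  0.8 0.1] F [-1.1 -0.1 -2.9] t 6.7
```

>>> apply_moves(plan="-0.1 1.4 -0.1 0 0.8 0 1;0 1.4 0 0 0 0 1;0 0 0 0 0 0 1")

```text
clock: 7.0
eef_pos: [531.8, -46.4, 77.5]
tcp_rot: [-1.572, -0.001, 3.09]
contact_force: [0.2, -0.6, -3.0]
opening: 0.273
```

```bash
python3 -c "
from h import *
goal(531.4,-47.3,78,-.056-np.pi); snap('side','side1',(170,150,430,350),3)"
```

```text
pos [531.8 -46.4  77.5] shift cm [ 0.04 -0.05  0.1 ] turn deg [0.1 0.2 0. ] F [ 0.2 -0.6 -3. ] t 7.0
```

View pics/side1.png

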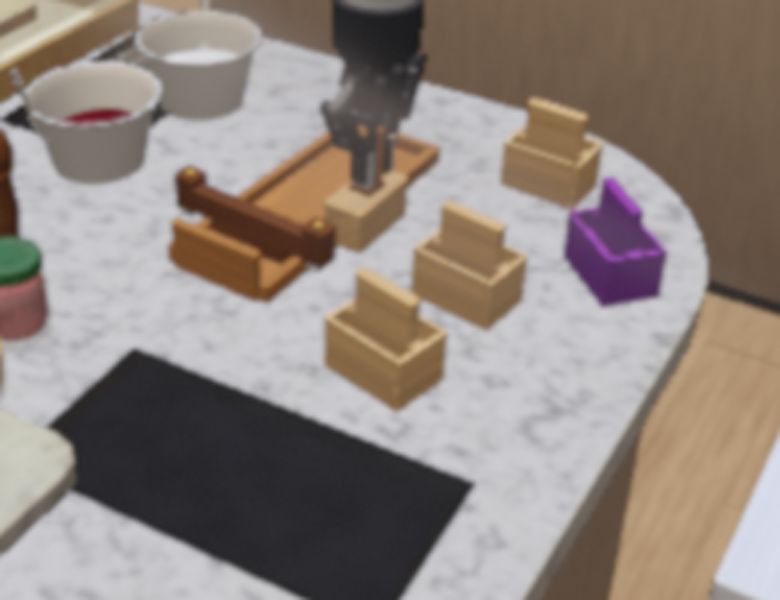

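>>> apply_moves(plan="0 0 -0.4 0 0 0 1;0 0 -0.4 0 0 0 1;0 0 -0.2 0 0 0 1;0 0 -0.2 0 0 0 1;0 0 -0.2 0 0 0 1;0 0 -0.2 0 0 0 1")

```text
clock: 7.65
eef_pos: [535.0, -29.4, 80.6]
tcp_rot: [-1.571, 0.004, 3.09]
contact_force: [-0.3, -6.4, -1.4]
opening: 0.273
```

```bash
cat > cad.py <<'E'
from h import *
cd=np.array([610.2,-71.8,-.056])
def tocad(p): 
    d=np.array(p[:2])-cd[:2]; c,s=np.cos(cd[2]),np.sin(cd[2]); return np.round([c*d[0]+s*d[1],-s*d[0]+c*d[1]],1)
def world(x,y): return place(cd,[[x,y,0]])[0,:2]
def g(x,y,z,dy=0): w=world(x,y); goal(w[0],w[1],z,cd[2]+dy-np.pi); print("caddy",tocad(r.sense()["eef_pos"]))
E
python3 -c "
from cad import *
g(-80,43,78)"
```

```text
pos [535.  -29.4  80.6] shift cm [ 0.25  0.26 -0.49] turn deg [ 0.   0.3 -0.2] F [-0.3 -6.4 -1.4] t 7.7
caddy [-77.5  38.1]
```

>>> apply_moves(plan="0.25 0.2 -0.2 0 0 0 1;0 0 -0.2 0 0 0 1;0 0 -0.2 0 0 0 1;0 0 0 0 0 0 1")

```text
clock: 8.05
eef_pos: [533.5, -25.5, 79.2]
tcp_rot: [-1.567, 0.006, 3.092]
contact_force: [-0.5, -1.1, -4.2]
opening: 0.269
```

```bash
python3 -c "
from cad import *
g(-80,43,78)"
```

```text
pos [533.5 -25.5  79.2] shift cm [ 0.08  0.12 -0.11] turn deg [-0.2  0.4 -0.4] F [-0.5 -1.1 -4.2] t 8.1
caddy [-79.2  41.9]
```

>>> apply_moves(plan="0 0 1.2 0 0 0 1;0 -2 1.2 0 0.4 0 1;0 -1 0 0 0 0 1;-4 0 0 0 0 0 1;-4 0 0 0 0 0 1;-4 0 0 0 0 0 1;-3.5 0 0 0 0 0 1;0 0 0 0 0 0 1")

```text
clock: 8.85
eef_pos: [689.8, -60.2, 110.6]
tcp_rot: [-1.569, 0.005, 3.084]
contact_force: [-0.8, 0.4, -2.8]
opening: 0.273
```

```bash
python3 -c "
from cad import *
g(80,20,78)"
```

```text
pos [689.8 -60.2 110.6] shift cm [-0.1   3.26 -0.4 ] turn deg [-0.1 -0.1 -0.3] F [-0.8  0.4 -2.8] t 8.8
caddy [78.9 16.1]
```

>>> apply_moves(plan="-0.1 1.6 -0.4 0 0 0 1;0 1.6 0 0 0 0 1;0 0 -0.4 0 0 0 1;0 0 -0.4 0 0 0 1;0 0 -0.2 0 0 0 1;0 0 -0.2 0 0 0 1;0 0 -0.2 0 0 0 1")

```text
clock: 9.55
eef_pos: [687.6, -40.8, 73.6]
tcp_rot: [-1.569, -0.001, 3.084]
contact_force: [0.1, -5.6, -5.5]
opening: 0.269
```

```bash
python3 -c "
from cad import *
g(80,49,78)"
```

```text
pos [687.6 -40.8  73.6] shift cm [-0.45 -0.45 -1.37] turn deg [-0.1 -0.1  0. ] F [ 0.1 -5.6 -5.5] t 9.6
caddy [75.5 35.3]
```

>>> apply_moves(plan="-0.3 -0.3 0 0 0 0 1;-0.2 -0.2 -0.2 0 0 0 1;0 -0.1 -0.3 0 0 0 1;0 0 -0.3 0 0 0 1;0 0 -0.3 0 0 0 1;0 0 -0.3 0 0 0 1;0 0 0 0 0 0 1")

```text
clock: 10.25
eef_pos: [693.7, -31.7, 81.1]
tcp_rot: [-1.562, -0.001, 3.085]
contact_force: [-0.0, -1.2, -3.4]
opening: 0.272
```

```bash
python3 -c "
from cad import *
g(80,49,78)"
```

```text
pos [693.7 -31.7  81.1] shift cm [ 0.11  0.3  -0.43] turn deg [-0.5 -0.   0.1] F [-0.  -1.2 -3.4] t 10.2
caddy [81.1 44.7]
```

>>> apply_moves(plan="0 0.2 -0.3 -0.4 0 0 1;0 0 -0.3 0 0 0 1;0 0 -0.2 0 0 0 1;0 0 0 0 0 0 1")

```text
clock: 10.65
eef_pos: [694.9, -26.2, 80.2]
tcp_rot: [-1.566, 0.0, 3.086]
contact_force: [-0.8, -1.8, -3.7]
opening: 0.27
```

```bash
python3 -c "
from cad import *
g(80,49,78)"
```

```text
pos [694.9 -26.2  80.2] shift cm [0.2  0.22 0.13] turn deg [-0.3  0.  -0. ] F [-0.8 -1.8 -3.7] t 10.7
caddy [82.  50.3]
```

>>> apply_moves(plan="0 0 1 0 0 0 1;0 -2 1.2 -0.3 0 0 1;0 -1 0 0 0 0 1;4 0 0 0 0 0 1;4 0 0 0 0 0 1;4 0 0 0 0 0 1;4 0 0 0 0 0 1;0 0 0 0 0 0 1")

```text
clock: 11.45
eef_pos: [531.7, -37.6, 112.3]
tcp_rot: [-1.577, 0.008, 3.082]
contact_force: [0.7, -0.2, -2.7]
opening: 0.267
```

```bash
python3 -c "
from cad import *
g(-80,38,79)"
```

```text
pos [531.7 -37.6 112.3] shift cm [ 0.    3.34 -0.81] turn deg [ 0.4 -0.2 -0.5] F [ 0.7 -0.2 -2.7] t 11.4
caddy [-80.2  29.7]
```

>>> apply_moves(plan="0 1.6 0 0.3 -0.2 -0.4 1;0.1 1.6 0 0 0 0 1;0 0 -0.4 0 0 0 1;0 0 -0.3 0 0 0 1;0.1 0 -0.3 0 0 0 1;0.1 0 -0.3 0 0 0 1;0 0 0 0 0 0 1")

```text
clock: 12.15
eef_pos: [534.9, -23.2, 79.8]
tcp_rot: [-1.571, 0.007, 3.086]
contact_force: [-0.8, -2.4, -3.4]
opening: 0.27
```

```bash
python3 -c "
from cad import *
g(-80,58,79)"
```

```text
pos [534.9 -23.2  79.8] shift cm [ 0.21  0.08 -1.37] turn deg [-0.   0.  -0.4] F [-0.8 -2.4 -3.4] t 12.2
caddy [-77.9  44.3]
```

>>> apply_moves(plan="0.1 0 -0.3 0 0 0 1;0.1 0 -0.3 0 0 0 1;0.1 0 -0.3 0 0 0 1;0 0 -0.3 0 0 0 1;0 0 0 0 0 0 1")

```text
clock: 12.65
eef_pos: [534.0, -13.2, 80.8]
tcp_rot: [-1.566, 0.011, 3.088]
contact_force: [-0.0, -2.6, -2.8]
opening: 0.268
```

```bash
python3 -c "
from cad import *
g(-80,58,79)"
```

```text
pos [534.  -13.2  80.8] shift cm [ 0.06  0.18 -0.37] turn deg [-0.3  0.1 -0.6] F [-0.  -2.6 -2.8] t 12.7
caddy [-79.4  54.3]
```

>>> apply_moves(plan="0 0.1 -0.2 -0.3 0 -0.5 1;0 0 -0.2 0 0 0 1;0 0 1 0 0 0 1;0 -2 1.2 0 0 0 1;0 -1 0 0 0 0 1;-4 0 0 0 0 0 1;-4 0 0 0 0 0 1;-4 0 0 0 0 0 1;-3.9 0 0 0 0 0 1;0 0 0 0 0 0 1")

```text
clock: 13.65
eef_pos: [696.7, -40.6, 112.9]
tcp_rot: [-1.576, 0.004, 3.085]
contact_force: [0.8, -0.6, -3.3]
opening: 0.269
```

```bash
python3 -c "
from cad import *
g(81,44,79)"
```

```text
pos [696.7 -40.6 112.9] shift cm [ 0.37  3.4  -0.78] turn deg [ 0.3 -0.  -0.2] F [ 0.8 -0.6 -3.3] t 13.7
caddy [84.6 36. ]
```

>>> apply_moves(plan="0.2 1.6 0 0.3 0 -0.2 1;0 1.5 -0.1 0 0 0 1;0 0 -0.4 0 0 0 1;0 -0.1 -0.3 0 0 0 1;-0.1 -0.1 -0.3 0 0 0 1;-0.1 -0.1 -0.3 0 0 0 1;-0.1 -0.1 -0.3 0 0 0 1;0 0 0 0 0 0 1")

```text
clock: 14.45
eef_pos: [693.4, -22.9, 81.7]
tcp_rot: [-1.568, -0.007, 3.086]
contact_force: [0.1, -0.3, -3.1]
opening: 0.27
```

```bash
python3 -c "
from cad import *
g(81,65,79)"
```

```text
pos [693.4 -22.9  81.7] shift cm [-0.06  0.26 -1.15] turn deg [-0.2  0.   0.4] F [ 0.1 -0.3 -3.1] t 14.4
caddy [80.4 53.5]
```

>>> apply_moves(plan="0 0.1 -0.3 0 0 0.4 1;0 0.1 -0.3 0 0 0 1;0 0 -0.3 0 0 0 1;-0.1 0 -0.3 0 0 0 1;0 0 0 0 0 0 1")

```text
clock: 14.95
eef_pos: [695.0, -14.1, 81.5]
tcp_rot: [-1.563, 0.002, 3.087]
contact_force: [-1.2, -1.7, -4.4]
opening: 0.269
```

```bash
python3 -c "
from cad import *
g(81,65,79)"
```

```text
pos [695.  -14.1  81.5] shift cm [ 0.04  0.25 -0.26] turn deg [-0.5  0.1 -0.1] F [-1.2 -1.7 -4.4] t 14.9
caddy [81.4 62.4]
```

>>> apply_moves(plan="0 0.2 -0.2 -0.5 0 0 1;0 0 -0.2 0 0 0 1;0 0 1 0 0 0 1;0 -2 1.2 0 0 0 1;0 -1 0 0 0 0 1;4 0 0 0 0 0 1;4 0 0 0 0 0 1;4 0 0 0 0 0 1;4 0 0 0 0 0 1;0 0 0 0 0 0 1")

```text
clock: 15.95
eef_pos: [531.8, -22.9, 111.1]
tcp_rot: [-1.577, 0.012, 3.084]
contact_force: [0.5, -0.1, -3.3]
opening: 0.269
```

```bash
python3 -c "
from cad import *
g(-80,54,79)"
```

```text
pos [531.8 -22.9 111.1] shift cm [-0.06  3.22 -0.93] turn deg [ 0.4 -0.1 -0.7] F [ 0.5 -0.1 -3.3] t 15.9
caddy [-81.1  44.4]
```

>>> apply_moves(plan="0 1.6 0 0.4 0 -0.6 1;0.1 1.5 -0.1 0 0 0 1;0 0 -0.4 0 0 0 1;0.1 0 -0.4 0 0 0 1;0.1 0 -0.3 0 0 0 1;0.1 0 -0.3 0 0 0 1;0.1 0 -0.3 0 0 0 1;0 0 0 0 0 0 1")

```text
clock: 16.75
eef_pos: [533.7, -4.0, 79.5]
tcp_rot: [-1.567, 0.008, 3.085]
contact_force: [-0.6, -2.5, -2.6]
opening: 0.269
```

```bash
python3 -c "
from cad import *
g(-80,72,79)"
```

```text
pos [533.7  -4.   79.5] shift cm [-0.02  0.05 -0.86] turn deg [-0.2 -0.  -0.5] F [-0.6 -2.5 -2.6] t 16.8
caddy [-80.2  63.4]
```

Near is at about 32.5 mm. I'm pressing on gently to home, watching the force.

>>> apply_moves(plan="0 0 -0.3 0 0 0 1;0.1 0 -0.3 0 0 0 1;0.1 0 -0.2 0 0 0 1;0 0 -0.2 0 0 0 1")

```text
clock: 17.15
eef_pos: [533.1, 4.2, 80.2]
tcp_rot: [-1.564, 0.009, 3.086]
contact_force: [-1.6, -5.7, -4.9]
opening: 0.275
```

```bash
python3 -c "
from cad import *
g(-80,72,79)"
```

```text
pos [533.1   4.2  80.2] shift cm [-0.12  0.12 -0.04] turn deg [-0.4  0.  -0.5] F [-1.6 -5.7 -4.9] t 17.1
caddy [-81.3  71.6]
```

>>> apply_moves(plan="0 0 -0.2 0 0 0 1;0 0 -0.2 0 0 0 1;0 0 -0.2 0 0 0 1")

```text
clock: 17.45
eef_pos: [533.0, 5.9, 80.7]
tcp_rot: [-1.556, 0.008, 3.089]
contact_force: [-0.7, -15.4, -3.5]
opening: 0.27
```

```bash
python3 -c "
from cad import *
g(-80,72,79)"
```

```text
pos [533.    5.9  80.7] shift cm [-0.15  0.17  0.12] turn deg [-0.9  0.2 -0.5] F [ -0.7 -15.4  -3.5] t 17.4
caddy [-81.5  73.3]
```

Near has hit its stop (15 N). Now the far end.

>>> apply_moves(plan="0 0 1.2 -0.9 0 -0.5 1;0 -2 1.4 0 0 0 1;0 -1 0.3 0 0 0 1;-4 0 0 0 0 0 1;-4 0 0 0 0 0 1;-4 0 0 0 0 0 1;-3.9 0 0 0 0 0 1;0 0 0 0 0 0 1")

```text
clock: 18.25
eef_pos: [696.3, -29.2, 113.9]
tcp_rot: [-1.576, 0.003, 3.086]
contact_force: [0.1, 0.2, -2.8]
opening: 0.274
```

```bash
python3 -c "
from cad import *
g(81,56,79)"
```

```text
pos [696.3 -29.2 113.9] shift cm [ 0.27  3.49 -0.85] turn deg [ 0.3  0.  -0.2] F [ 0.1  0.2 -2.8] t 18.2
caddy [83.6 47.4]
```

>>> apply_moves(plan="0.1 1.6 0 0.3 0 -0.2 1;0 1.6 -0.1 0 0 0 1;0 0 -0.4 0 0 0 1;-0.1 -0.1 -0.4 0 0 0 1;-0.1 -0.1 -0.3 0 0 0 1;-0.1 -0.1 -0.3 0 0 0 1;-0.1 -0.1 -0.3 0 0 0 1;-0.1 0 -0.2 0 0 0 1")

```text
clock: 19.05
eef_pos: [696.2, -7.5, 81.7]
tcp_rot: [-1.567, -0.009, 3.088]
contact_force: [-1.9, -5.0, -4.4]
opening: 0.271
```

```bash
python3 -c "
from cad import *
g(81,72,79)"
```

```text
pos [696.2  -7.5  81.7] shift cm [ 0.13  0.27 -0.3 ] turn deg [-0.2  0.1  0.5] F [-1.9 -5.  -4.4] t 19.1
caddy [82.3 69. ]
```

>>> apply_moves(plan="0 0.2 -0.3 0 0 0 1;0 0 -0.2 0 0 0 1;0 0 -0.2 0 0 0 1;0 0 -0.2 0 0 0 1")

```text
clock: 19.45
eef_pos: [697.0, -3.2, 81.5]
tcp_rot: [-1.559, -0.007, 3.089]
contact_force: [-0.0, -9.7, -7.6]
opening: 0.268
```

```bash
python3 -c "
from cad import *
g(81,72,79)"
```

```text
pos [697.   -3.2  81.5] shift cm [0.18 0.26 0.13] turn deg [-0.7  0.2  0.4] F [-0.  -9.7 -7.6] t 19.4
caddy [82.8 73.4]
```

>>> apply_moves(plan="0 0 -0.2 0 0 0 1;0 0 -0.2 0 0 0 1;0 0 -0.2 0 0 0 1")

```text
clock: 19.75
eef_pos: [697.0, -3.1, 81.9]
tcp_rot: [-1.55, -0.007, 3.091]
contact_force: [-0.8, -8.3, -6.6]
opening: 0.269
```

>>> apply_moves(plan="0 0 1.5 -1.2 0 0.4 1;0 -3 1.5 0 0 0 1;0 -4 0 0 0 0 1;0 -4 0 0 0 0 1;4 0 0 0 0 0 1;4.2 0 0 0 0 0 1;4.2 0 0 0 0 0 1;4.2 0 0 0 0 0 1;4.2 0 0 0 0 0 1;4 0 0 0 0 0 1;0 0 0 0 0 0 1")

```text
clock: 20.85
eef_pos: [442.5, -19.8, 200.7]
tcp_rot: [-1.574, 0.015, 3.089]
contact_force: [0.6, 0.0, -2.8]
opening: 0.271
```

```bash
python3 -c "
from cad import *
goal(434,256,180,.53-np.pi); snap('top','top1',(155,140,415,320),3)"
```

```text
pos [442.5 -19.8 200.7] shift cm [  2.32   2.11 -27.49] turn deg [ -0.1 -33.4  -0.9] F [ 0.6  0.  -2.8] t 20.9
```

View pics/top1.png

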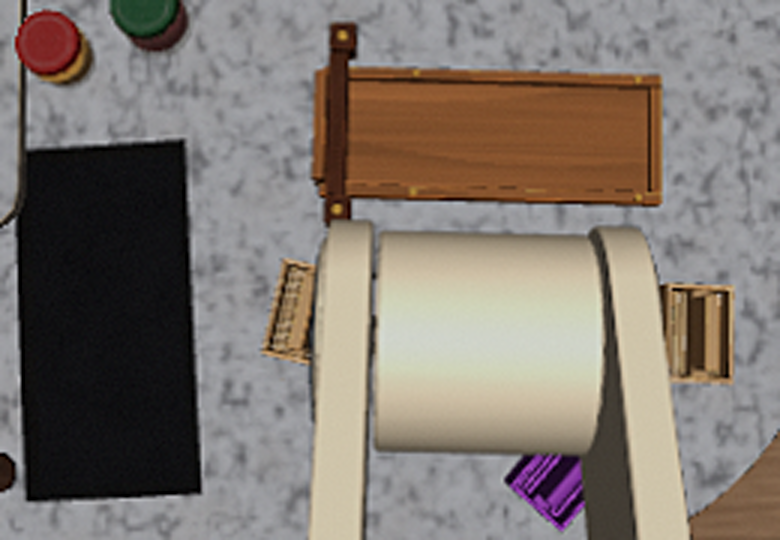

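```bash
python3 -c "
from cad import *
P=np.array([(343,36),(337,210)])/3+[155,140]
print([tocad(p) for p in ray('top',P,61)])
goal(434,250,180,cd[2]-np.pi)"
```

```text
[array([ 72.6, 122. ]), array([-71.6, 122.1])]
pos [445.7 -19.9 201.6] shift cm [  2.61   2.19 -26.89] turn deg [ 0.2  0.2 -1.1] F [-0.1  0.2 -2.1] t 20.9
```

>>> apply_moves(plan="0 0 -4.5 0 0 0 1;0 0 -4.5 0 0 0 1;0 0 -4.5 0 0 0 1;0 0 -4.5 0 0 0 1;0 0 -4.5 0 0 0 1;0 0 -4 0 0 0 1;0 0 0 0 0 0 1")

```text
clock: 21.6
eef_pos: [471.5, 257.8, 209.9]
tcp_rot: [-1.582, 0.039, 3.082]
contact_force: [-0.7, -0.2, -3.9]
opening: 0.267
```

```bash
python3 -c "
from cad import *
goal(440,250,60,cd[2]-np.pi)"
```

```text
pos [471.5 257.8 209.9] shift cm [ 3.67 14.85  1.14] turn deg [ 0.6 -0.2 -2.2] F [-0.7 -0.2 -3.9] t 21.6
```

Both pins are at caddy y = 122, exactly home. Box A got knocked, so I'll re-measure it later. Next I'm setting the mallet down.

>>> apply_moves(plan="0.5 4 0.5 0.6 0 -2.2 1;0 4 0 0 0 0 1;0 3.5 0 0 0 0 1;0 0 0 0 0 0 1")

```text
clock: 22.0
eef_pos: [474.2, 258.8, 95.1]
tcp_rot: [-1.577, 0.009, 3.086]
contact_force: [-1.0, -0.4, -3.2]
opening: 0.267
```

```bash
python3 -c "
from cad import *
goal(465,252,60,cd[2]-np.pi)"
```

```text
pos [474.2 258.8  95.1] shift cm [0.91 3.49 0.76] turn deg [ 0.4  0.  -0.5] F [-1.  -0.4 -3.2] t 22.0
```

>>> apply_moves(plan="0.5 1.5 0.4 0.4 0 -0.5 1;0 1 0 0 0 0 1;0 0.6 0 0 0 0 1;0 0 0 0 0 0 1")

```text
clock: 22.4
eef_pos: [472.5, 256.1, 65.8]
tcp_rot: [-1.573, 0.004, 3.085]
contact_force: [-0.6, 0.4, -3.3]
opening: 0.265
```

```bash
python3 -c "
from cad import *
goal(465,252,58.4,cd[2]-np.pi)"
```

```text
pos [472.5 256.1  65.8] shift cm [0.73 0.73 0.45] turn deg [ 0.1 -0.  -0.3] F [-0.6  0.4 -3.3] t 22.4
```

>>> apply_moves(plan="0 0.4 0 0.1 0 -0.3 1;0 0.2 0 0 0 0 1;0 0.2 0 0 0 0 1;0 0 0 0 0 0 1")

```text
clock: 22.8
eef_pos: [474.2, 256.9, 59.4]
tcp_rot: [-1.573, 0.002, 3.085]
contact_force: [0.1, 0.3, -2.9]
opening: 0.268
```

>>> apply_moves(plan="0 0.2 0 0 0 0 1;0 0.1 0 0 0 0 1;0 0 0 0 0 0 1")

```text
clock: 23.1
eef_pos: [475.0, 257.2, 58.9]
tcp_rot: [-1.574, 0.004, 3.085]
contact_force: [-0.4, 0.5, -3.6]
opening: 0.274
```

>>> apply_moves(plan="0 0.4 0 0 0 0 1;0 0.2 0 0 0 0 1;0 0 0 0 0 0 1")

```text
clock: 23.4
eef_pos: [476.3, 257.6, 59.0]
tcp_rot: [-1.575, 0.006, 3.085]
contact_force: [0.8, 0.5, -3.3]
opening: 0.275
```

>>> apply_moves(plan="0.3 0.6 0 0 0 0 1;0 0.6 0 0 0 0 1")

```text
clock: 23.6
eef_pos: [478.3, 258.1, 56.8]
tcp_rot: [-1.576, 0.015, 3.086]
contact_force: [-26.2, -17.5, 77.2]
opening: 0.271
```

>>> apply_moves(plan="0 -0.1 0 0 0 0 1;0 0 0 0 0 -0.4 1;0 0 0 0 0 0 1")

```text
clock: 23.9
eef_pos: [479.4, 258.5, 59.5]
tcp_rot: [-1.578, 0.011, 3.086]
contact_force: [0.9, 0.3, -2.6]
opening: 0.269
```

>>> apply_moves(plan="0 0.15 0 0.3 0 -0.5 1;0 0 0 0 0 0 0.8;0 0 0 0 0 0 0.6;0 0 0 0 0 0 0.4;0 -1 0 0 0 0 0.3;0 -4 0 0 0 0 0.3;0 -4 0 0 0 0 0.3;0 -4 0 0 0 0 0.3;-4 -4 -4 0 0 0 0.3;0 0 -4.5 0 0 0 0.3")

```text
clock: 24.9
eef_pos: [511.6, 328.0, 221.9]
tcp_rot: [-1.568, -0.004, 3.083]
contact_force: [1.0, 0.6, -0.2]
opening: 0.699
```

```bash
python3 -c "
from cad import *
goal(436,94,150,-.2-np.pi); snap('top','top2',(155,140,415,320),3)"
```

```text
pos [511.6 328.  221.9] shift cm [ 6.15  7.28 23.78] turn deg [-0.2  8.1  0.2] F [ 1.   0.6 -0.2] t 24.9
```

View pics/top2.png

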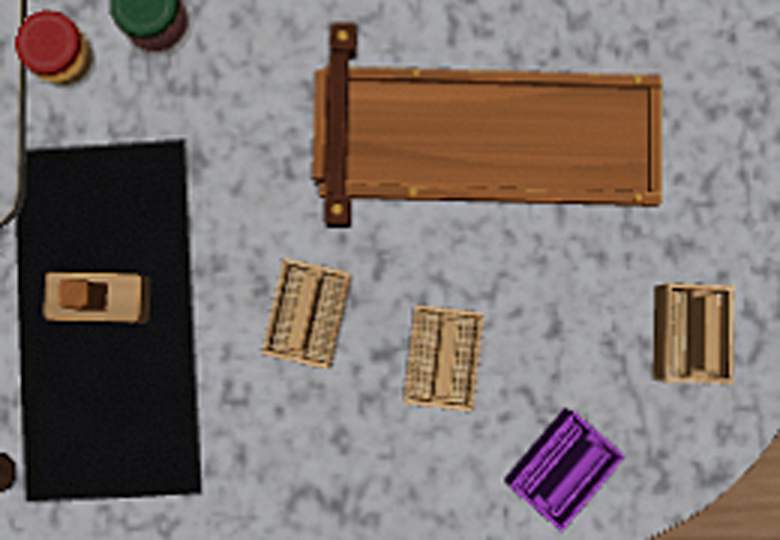

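```bash
python3 -c "
from cad import *
P=np.array([(282,258),(351,272),(329,367),(262,352)])/3+[155,140]
q,e=fit(P,rect(40,28,50),[450,90,-.2]); print(q.round(3),e.round(2))
goal(q[0],q[1],150,q[2]-np.pi)"
```

```text
[ 4.64273e+02  8.15870e+01 -2.39000e-01] 0.45
pos [509.9 334.5 220.4] shift cm [ 3.07  7.04 25.51] turn deg [ 0.  10.4  0.3] F [0.2 4.6 0.2] t 24.9
```

>>> apply_moves(plan="0.5 0 4.2 0 0 0 0.5;0.5 0 4.2 0 0 0 0.5;0.5 0 4.2 0 0 0 0.5;0.5 1 4.2 0 0 0 0.5;0.5 2 4.2 0 0 0 0.5;0.5 2 3.5 0 0 0 0.5;0 0 0 0 5.2 0 0.5;0 2 0 0 5.2 0 0.5;0 0 0 0 0 0 0.5")

```text
clock: 25.85
eef_pos: [465.1, 87.8, 153.2]
tcp_rot: [-1.576, 0.0, 2.904]
contact_force: [-0.9, -0.4, 1.0]
opening: 0.5
```

```bash
python3 -c "
from cad import *
goal(464.3,81.6,100,-.239-np.pi)"
```

```text
pos [465.1  87.8 153.2] shift cm [-0.07  5.31  0.65] turn deg [ 0.3  0.1 -0. ] F [-0.9 -0.4  1. ] t 25.9
```

>>> apply_moves(plan="-0.1 3 0.6 0.3 0 0 0.5;0 3 0 0 0 0 0.5;0 2 0 0 0 0 0.5")

```text
clock: 26.15
eef_pos: [469.2, 83.0, 76.6]
tcp_rot: [-1.574, 0.009, 2.913]
contact_force: [0.3, -0.7, 0.1]
opening: 0.497
```

```bash
python3 -c "
from cad import *
goal(464.3,81.6,56,-.239-np.pi)"
```

```text
pos [469.2  83.   76.6] shift cm [0.46 2.05 0.25] turn deg [ 0.2  0.6 -0.5] F [ 0.3 -0.7  0.1] t 26.1
```

>>> apply_moves(plan="0.4 0.8 0.2 0.2 0.6 -0.5 0.5;0 0.9 0 0 0 0 0.5;0 0 0 0 0 0 1;0 0 0 0 0 0 1;0 0 0 0 0 0 1;0 0 0 0 0 0 1;0 0 0 0 0 0 1", squeeze=60)

```text
clock: 26.85
eef_pos: [466.1, 83.1, 61.4]
tcp_rot: [-1.571, 0.001, 2.909]
contact_force: [-0.1, 0.1, -1.9]
opening: 0.131
```

```bash
python3 -c "
from cad import *
goal(464.3,81.6,56,-.239-np.pi)"
```

```text
pos [466.1  83.1  61.4] shift cm [0.14 0.54 0.18] turn deg [ 0.   0.3 -0. ] F [-0.1  0.1 -1.9] t 26.9
```

>>> apply_moves(plan="0 -3 0 0 0 0 1;0 -3 0 0 0 0 1;0 -3 0 0 0 0 1;0 0 0 0 -5.2 0 1;0 0 0 0 -5.2 0 1;0 0 0 0 0 0 1")

```text
clock: 27.45
eef_pos: [465.6, 82.9, 156.1]
tcp_rot: [-1.571, 0.002, 3.096]
contact_force: [-0.8, 0.3, -1.9]
opening: 0.129
```

```bash
python3 -c "
from cad import *
g(0,80,150)"
```

```text
pos [465.6  82.9 156.1] shift cm [-15.23   0.63   6.79] turn deg [ 0.   0.6 -0.1] F [-0.8  0.3 -1.9] t 27.4
caddy [-153.   146.4]
```

>>> apply_moves(plan="-3.8 0 1.7 0 0.6 0 1;-3.8 0 1.7 0 0 0 1;-3.8 0 1.7 0 0 0 1;-3.8 0 1.7 0 0 0 1;0 0 0 0 0 0 1")

```text
clock: 27.95
eef_pos: [616.4, 3.7, 154.9]
tcp_rot: [-1.571, -0.0, 3.074]
contact_force: [0.2, 0.1, -1.9]
opening: 0.131
```

```bash
python3 -c "
from cad import *
g(0,79,110)"
```

```text
pos [616.4   3.7 154.9] shift cm [ 0.2   4.49 -0.32] turn deg [ 0.  -0.7  0. ] F [ 0.2  0.1 -1.9] t 27.9
caddy [ 2.  75.8]
```

>>> apply_moves(plan="0.2 2.2 -0.2 0 -0.7 0 1;0 2.2 0 0 0 0 1;0 0 0 0 0 0 1")

```text
clock: 28.25
eef_pos: [614.2, 5.1, 108.6]
tcp_rot: [-1.571, -0.002, 3.077]
contact_force: [-0.9, 0.3, -1.8]
opening: 0.128
```

```bash
python3 -c "
from cad import *
g(0,79,69)"
```

```text
pos [614.2   5.1 108.6] shift cm [-0.04  3.96 -0.19] turn deg [ 0.  -0.5  0.1] F [-0.9  0.3 -1.8] t 28.2
caddy [-0.3 77. ]
```

>>> apply_moves(plan="0 1.5 0 0 -0.5 0 1;0 1.3 0 0 0 0 1;0 0.8 0 0 0 0 1;0 0 0 0 0 0 1")

```text
clock: 28.65
eef_pos: [613.5, 5.8, 71.0]
tcp_rot: [-1.571, -0.002, 3.084]
contact_force: [-0.1, -0.6, -3.2]
opening: 0.129
```

```bash
python3 -c "
from cad import *
g(0,89,67.5)"
```

```text
pos [613.5   5.8  71. ] shift cm [-0.11  0.35 -1.14] turn deg [ 0.  -0.1  0.1] F [-0.1 -0.6 -3.2] t 28.6
caddy [-1.1 77.6]
```

>>> apply_moves(plan="-0.1 0 -0.4 0 0 0 1;0 0.1 -0.3 0 0 0 1;0 0.1 -0.2 0 0 0 1;0 0 -0.2 0 0 0 1;0 0 -0.2 0 0 0 1")

```text
clock: 29.15
eef_pos: [616.5, 18.9, 70.6]
tcp_rot: [-1.57, 0.0, 3.085]
contact_force: [-0.8, -13.4, 0.4]
opening: 0.131
```

```bash
python3 -c "
from cad import *
g(0,89,67.5)"
```

```text
pos [616.5  18.9  70.6] shift cm [0.12 0.31 0.19] turn deg [-0.1 -0.  -0. ] F [ -0.8 -13.4   0.4] t 29.1
caddy [ 1.2 90.9]
```

>>> apply_moves(plan="0 0.2 0.05 0 0 0 1;0 0.3 0 0 0 0 1;0 0.2 0 0 0 0 1")

```text
clock: 29.45
eef_pos: [617.5, 17.5, 65.8]
tcp_rot: [-1.568, 0.002, 3.086]
contact_force: [-7.8, -3.8, 28.8]
opening: 0.128
```

>>> apply_moves(plan="0 -0.2 -0.2 0 0 0 1;0 0 -0.15 0 0 0 1")

```text
clock: 29.65
eef_pos: [617.4, 18.8, 68.0]
tcp_rot: [-1.564, 0.002, 3.088]
contact_force: [-1.0, -12.5, 1.2]
opening: 0.13
```

>>> apply_moves(plan="0 0.1 0 0 0 0 1;0 0.05 -0.05 0 0 0 0.85;0 0 0 0 0 0 0.75;0 0 0 0 0 0 0.7;0 -2 0 0 0 0 0.65;0 -4 0 0 0 0 0.6;0 -4 1 0 0 0 0.5;2 0 3 0 0 0 0.5;4 0 2 0 0 0 0.5;4 0 2.5 0 0 0 0.5;3 0 1 0 0 0 0.5")

```text
clock: 30.75
eef_pos: [484.4, -67.0, 171.4]
tcp_rot: [-1.566, 0.01, 3.091]
contact_force: [-0.3, -0.3, 0.5]
opening: 0.499
```

```bash
python3 -c "
from cad import *
print(tocad([617.4,18.8]))
goal(424.6,-28.4,110,-.14-np.pi)"
```

```text
[ 2.1 90.9]
pos [484.4 -67.  171.4] shift cm [ 6.23  6.06 -3.58] turn deg [-0.2  5.1 -0.6] F [-0.3 -0.3  0.5] t 30.8
```

>>> apply_moves(plan="3 0 -1.7 0 5.1 -0.6 0.5;3 3 -1.5 0 0 0 0.5;0 3 0 0 0 0 0.5;0 0 0 0 0 0 0.5")

```text
clock: 31.15
eef_pos: [422.9, -29.4, 111.6]
tcp_rot: [-1.568, 0.004, 2.995]
contact_force: [0.8, -0.0, 0.9]
opening: 0.497
```

```bash
python3 -c "
from cad import *
goal(424.6,-28.4,57,-.14-np.pi)"
```

```text
pos [422.9 -29.4 111.6] shift cm [-0.13  5.46 -0.14] turn deg [-0.2 -0.4 -0.2] F [ 0.8 -0.   0.9] t 31.1
```

>>> apply_moves(plan="0 2 0 0 -0.4 -0.2 0.5;0.2 2 0 0 0 0 0.5;0 1 0 0 0 0 0.5")

```text
clock: 31.45
eef_pos: [424.9, -29.1, 64.0]
tcp_rot: [-1.569, 0.005, 3.002]
contact_force: [0.2, 0.4, 0.6]
opening: 0.501
```

```bash
python3 -c "
from cad import *
goal(424.6,-28.4,57,-.14-np.pi)"
```

```text
pos [424.9 -29.1  64. ] shift cm [ 0.04  0.7  -0.06] turn deg [-0.1  0.  -0.3] F [0.2 0.4 0.6] t 31.4
```

>>> apply_moves(plan="0.1 0.7 0 0 0 -0.3 0.5;0 0 0 0 0 0 1;0 0 0 0 0 0 1;0 0 0 0 0 0 1;0 0 0 0 0 0 1;0 0 0 0 0 0 1")

```text
clock: 32.05
eef_pos: [426.7, -29.2, 58.9]
tcp_rot: [-1.57, 0.002, 3.002]
contact_force: [-0.7, -0.9, -1.7]
opening: 0.129
```

Gripped at TCP z = 58.9. I'm lifting, turning to the caddy's yaw and travelling.

>>> apply_moves(plan="0 -3 0 0 0 0 1;0 -3 0 0 0 0 1;0 -3 0 0 0 0 1;0 0 0 0 -4.8 0 1;0 0 0 0 0 0 1")

```text
clock: 32.55
eef_pos: [425.5, -29.0, 152.6]
tcp_rot: [-1.569, 0.001, 3.088]
contact_force: [-0.7, -0.2, -2.0]
opening: 0.127
```

```bash
python3 -c "
from cad import *
g(0,24,150)"
```

```text
pos [425.5 -29.  152.6] shift cm [-18.68   0.28   0.88] turn deg [-0.1  0.1 -0. ] F [-0.7 -0.2 -2. ] t 32.5
caddy [-186.9   32.4]
```

>>> apply_moves(plan="-4.2 0 0.2 0 0 0 1;-4.2 0 0.2 0 0 0 1;-4.2 0 0.2 0 0 0 1;-4.2 0 0.2 0 0 0 1;-2 0 0.1 0 0 0 1;0 0 0 0 0 0 1")

```text
clock: 33.15
eef_pos: [615.6, -49.3, 148.4]
tcp_rot: [-1.569, -0.005, 3.074]
contact_force: [0.3, -0.4, -2.3]
opening: 0.13
```

```bash
python3 -c "
from cad import *
g(0,24,105)"
```

```text
pos [615.6 -49.3 148.4] shift cm [ 0.39  4.34 -0.13] turn deg [-0.1 -0.7  0.3] F [ 0.3 -0.4 -2.3] t 33.1
caddy [ 4.1 22.8]
```

>>> apply_moves(plan="0.4 2.2 -0.1 0 -0.7 0.3 1;0 2.2 0 0 0 0 1;0 1.5 0 0 0 0 1;0 1.2 0 0 0 0 1;0 0 0 0 0 0 1")

```text
clock: 33.65
eef_pos: [608.4, -47.8, 72.7]
tcp_rot: [-1.57, -0.003, 3.079]
contact_force: [2.2, -0.1, -3.2]
opening: 0.127
```

```bash
python3 -c "
from cad import *
g(0,35,66)"
```

```text
pos [608.4 -47.8  72.7] shift cm [-0.31  0.67 -1.12] turn deg [-0.1 -0.3  0.2] F [ 2.2 -0.1 -3.2] t 33.6
caddy [-3.2 23.8]
```

>>> apply_moves(plan="-0.3 0.3 -0.3 0 -0.3 0.2 1;0 0.1 -0.3 0 0 0 1;0 0.1 -0.2 0 0 0 1;0 0.1 -0.2 0 0 0 1;0 0 -0.2 0 0 0 1")

```text
clock: 34.15
eef_pos: [612.8, -37.2, 68.7]
tcp_rot: [-1.566, 0.003, 3.087]
contact_force: [-2.6, -15.3, 0.8]
opening: 0.133
```

```bash
python3 -c "
from cad import *
g(0,35,66)"
```

```text
pos [612.8 -37.2  68.7] shift cm [ 0.07  0.27 -0.03] turn deg [-0.3  0.1 -0.1] F [ -2.6 -15.3   0.8] t 34.1
caddy [ 0.7 34.7]
```

>>> apply_moves(plan="0 0.25 0.05 0 0 0 1;0 0.2 0 0 0 0 1;0 0 -0.2 0 0 0 1")

```text
clock: 34.45
eef_pos: [613.1, -37.4, 65.3]
tcp_rot: [-1.563, 0.004, 3.088]
contact_force: [-2.4, -15.1, 2.0]
opening: 0.134
```

>>> apply_moves(plan="0 0.05 0 0 0 0 0.85;0 0 0 0 0 0 0.75;0 0 0 0 0 0 0.7;0 -2 0 0 0 0 0.7;0 -4 0 0 0 0 0.6;0 -4 0 0 0 0 0.5;2 0 3 0 0 0 0.5;4 0 3 0 0 0 0.5;4 0 3 0 0 0 0.5;4 0 3 0 0 0 0.5")

```text
clock: 35.45
eef_pos: [470.2, -146.6, 170.5]
tcp_rot: [-1.565, 0.013, 3.094]
contact_force: [1.2, -0.3, -0.4]
opening: 0.497
```

```bash
python3 -c "
from cad import *
goal(436.9,-237.9,110,-.059-np.pi); snap('top','top3',(155,140,415,320),3)"
```

```text
pos [ 470.2 -146.6  170.5] shift cm [2.97 6.07 9.24] turn deg [-0.3  0.7 -0.7] F [ 1.2 -0.3 -0.4] t 35.5
```

View pics/top3.png

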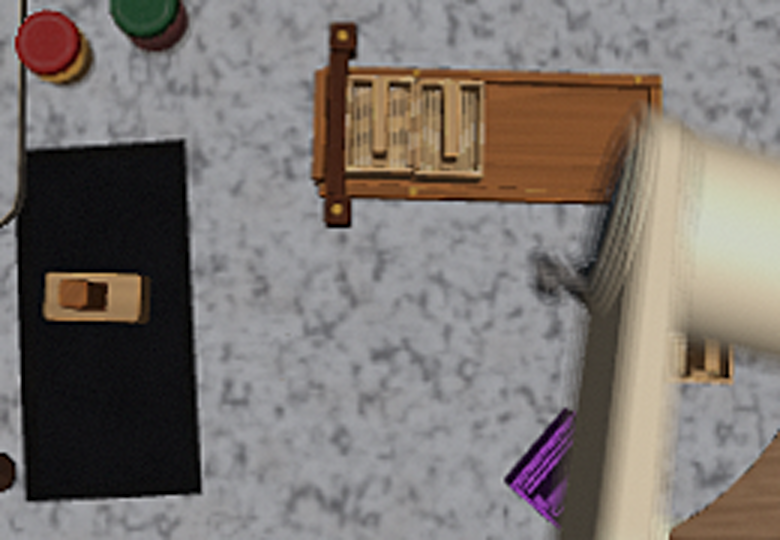

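Boxes A and B stand flush against the panel and each other, at (380,127) and (450,130). Box C still ends at (733,383), so it hasn't moved. I'm fetching C.

>>> apply_moves(plan="1 0 3 0 0.7 -0.7 0.5;1 2 3 -0.3 0 0 0.5;1 2 3 0 0 0 0.5;0 2 0 0 0 0 0.5;0 0 0 0 0 0 0.5")

```text
clock: 36.0
eef_pos: [426.2, -241.2, 111.2]
tcp_rot: [-1.569, 0.001, 3.078]
contact_force: [0.3, 0.3, -0.6]
opening: 0.495
```

```bash
python3 -c "
from cad import *
goal(436.9,-237.9,57,-.059-np.pi)"
```

```text
pos [ 426.2 -241.2  111.2] shift cm [-1.05  5.42 -0.4 ] turn deg [-0.1 -0.3 -0.1] F [ 0.3  0.3 -0.6] t 36.0
```

>>> apply_moves(plan="-1 1.5 -0.4 0 -0.3 0 0.5;0 2 0 0 0 0 0.5;0 1 0 0 0 0 0.5")

```text
clock: 36.3
eef_pos: [439.5, -238.0, 68.3]
tcp_rot: [-1.568, 0.005, 3.083]
contact_force: [-0.8, 0.2, -0.4]
opening: 0.501
```

```bash
python3 -c "
from cad import *
goal(436.9,-237.9,57,-.059-np.pi)"
```

```text
pos [ 439.5 -238.    68.3] shift cm [ 0.27  1.13 -0.  ] turn deg [-0.2  0.  -0.3] F [-0.8  0.2 -0.4] t 36.3
```

>>> apply_moves(plan="0.3 1.1 0 -0.2 0 -0.3 0.5;0 0 0 0 0 0 1;0 0 0 0 0 0 1;0 0 0 0 0 0 1;0 0 0 0 0 0 1;0 0 0 0 0 0 1")

```text
clock: 36.9
eef_pos: [437.6, -237.3, 58.6]
tcp_rot: [-1.571, 0.001, 3.084]
contact_force: [-0.3, 0.1, -1.4]
opening: 0.131
```

>>> apply_moves(plan="0 -3 0 0 0 0 1;0 -3 0 0 0 0 1;0 -3 0 0 0 0 1;0 0 0 0 0 0 1")

```text
clock: 37.3
eef_pos: [436.8, -237.0, 151.4]
tcp_rot: [-1.572, -0.001, 3.084]
contact_force: [0.3, 0.0, -1.8]
opening: 0.133
```

```bash
python3 -c "
from cad import *
g(0,-33,150)"
```

```text
pos [ 436.8 -237.   151.4] shift cm [-16.37   0.15 -14.2 ] turn deg [ 0.1 -0.1  0. ] F [ 0.3  0.  -1.8] t 37.3
caddy [-163.9 -174.7]
```

>>> apply_moves(plan="-3.2 0 -2.8 0 0 0 1;-3.2 0 -2.8 0 0 0 1;-3.2 0 -2.8 0 0 0 1;-3.2 0 -2.8 0 0 0 1;-2.8 0 -2 0 0 0 1;0 0 0 0 0 0 1")

```text
clock: 37.9
eef_pos: [604.2, -110.4, 148.4]
tcp_rot: [-1.572, -0.001, 3.08]
contact_force: [0.3, -0.4, -1.6]
opening: 0.128
```

```bash
python3 -c "
from cad import *
g(1,-33,105)"
```

```text
pos [ 604.2 -110.4  148.4] shift cm [-0.49  4.34 -0.59] turn deg [ 0.1 -0.3  0. ] F [ 0.3 -0.4 -1.6] t 37.9
caddy [ -3.9 -38.9]
```

>>> apply_moves(plan="-0.5 2.2 -0.4 0 -0.3 0 1;-0.1 2.2 0 0 0 0 1;0 1.5 0 0 0 0 1;0 1.2 0 0 0 0 1;0 0 0 0 0 0 1")

```text
clock: 38.4
eef_pos: [607.4, -106.1, 70.6]
tcp_rot: [-1.572, -0.006, 3.087]
contact_force: [-0.4, 0.2, -2.6]
opening: 0.13
```

```bash
python3 -c "
from cad import *
g(1,-21,66)"
```

```text
pos [ 607.4 -106.1   70.6] shift cm [-0.19  0.46 -1.34] turn deg [0.1 0.1 0.3] F [-0.4  0.2 -2.6] t 38.4
caddy [ -0.9 -34.4]
```

>>> apply_moves(plan="-0.2 0.2 -0.4 0 0 0.3 1;0 0.1 -0.3 0 0 0 1;0 0.1 -0.3 0 0 0 1;0 0.1 -0.2 0 0 0 1;0 0 -0.2 0 0 0 1")

```text
clock: 38.9
eef_pos: [611.3, -93.3, 67.5]
tcp_rot: [-1.569, 0.003, 3.088]
contact_force: [-1.8, -13.8, 0.1]
opening: 0.134
```

```bash
python3 -c "
from cad import *
g(1,-21,66)"
```

```text
pos [611.3 -93.3  67.5] shift cm [ 0.13  0.15 -0.04] turn deg [-0.1  0.1 -0.2] F [ -1.8 -13.8   0.1] t 38.9
caddy [  2.3 -21.4]
```

>>> apply_moves(plan="0 0.25 0 0 0 0 1;0 0.1 0 0 0 0 1;0 0 -0.25 0 0 0 1")

```text
clock: 39.2
eef_pos: [612.1, -93.2, 65.5]
tcp_rot: [-1.565, 0.005, 3.09]
contact_force: [-3.0, -20.0, 2.6]
opening: 0.129
```

>>> apply_moves(plan="0 0.05 0 0 0 0 0.85;0 0 0 0 0 0 0.75;0 0 0 0 0 0 0.7;0 -2 0 0 0 0 0.7;0 -4 0 0 0 0 0.6;0 -4 0 0 0 0 0.5;2 0 3.5 0 0 0 0.5;3 0 4 0 0 0 0.5;3 0 4 0 0 0 0.5;3 0 4 0 0 0 0.5;3 0 4 0 0 0 0.5;0 0 4 0 0 0 0.5;0 0 4 0 0 0 0.5;0 0 0 0 0 0 0.5")

```text
clock: 40.6
eef_pos: [457.9, -363.6, 173.0]
tcp_rot: [-1.566, 0.017, 3.095]
contact_force: [-0.1, 0.7, -0.4]
opening: 0.504
```

```bash
python3 -c "
from cad import *
snap('top','top4',(155,140,415,320),3);snap('side','side4',(140,120,430,340),2.7)"
```

```text
(no output)
```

View pics/top4.png

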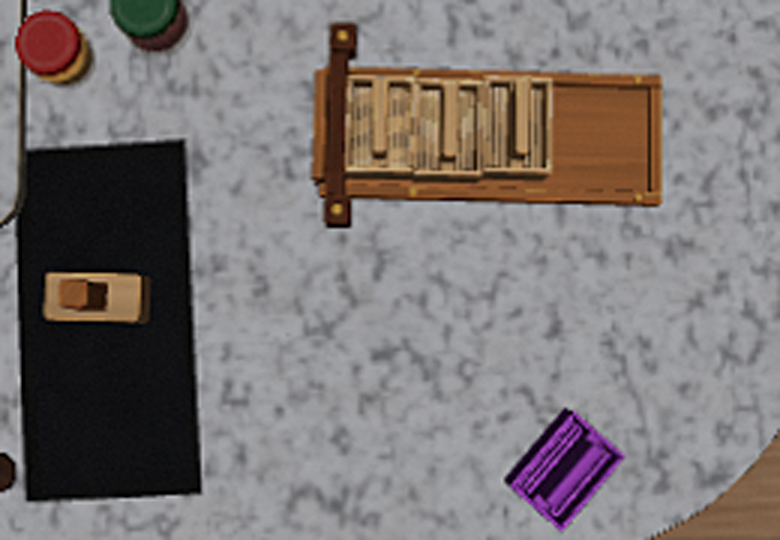

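View pics/side4.png

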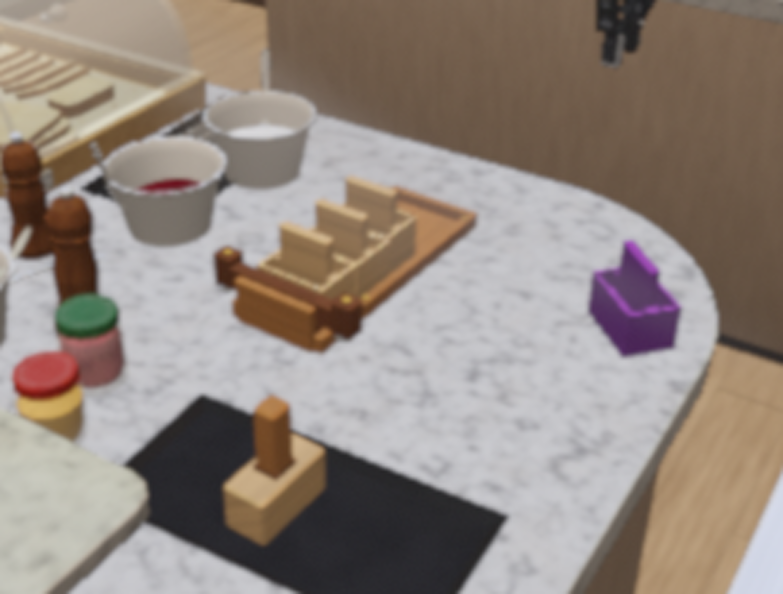

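Three boxes stand in a tight row, upright, and the mallet is upright on the tray. Before handing in, a numeric check of the row's rear edge and sideways offsets.

```bash
python3 -c "
from cad import *
cd[1]-=0
P=np.array([(343,36),(337,210),(552,80),(550,176),(347,78),(344,174),(415,79),(412,176),(483,80),(480,178)])/3+[155,140]
Z=[61,61]+[56]*8
for p in ray('top',P,Z): print(tocad(p))
s=r.sense();print(s['qvel'].round(3),s['clock'])"
```

```text
[ 72.6 122. ]
[-71.6 122.1]
[ 41.7 -51.2]
[-38.3 -50.4]
[ 38.4 117.7]
[-41.4 117.6]
[39.1 61.7]
[-41.5  62.2]
[39.9  5.7]
[-41.6   6.7]
[ 0.035 -0.007  0.023  0.003  0.003  0.006] 40.7
```

```bash
python3 -c "
from rig import r
r.sign_off(); print(r.sense()['clock'])"
```

```text
the job is handed in; nothing more can be done
the job is handed in; nothing more can be done
```

I did the whole task and handed it in at about 41 s of robot time; sign-off reports no verdict.

- **Panel:** I tapped the near and far blocks in turn with the mallet, going slowly enough that the taps were closer to gentle pushes. By my estimates one end was never more than about 8–9 mm ahead of the other. Both ends came up against a hard stop. In the last picture both block pins sit at caddy y = 122 mm, which is fully home.
- **Mallet:** it stands upright on the black tray, in both the top and side views. While I was setting it down the wrist read about 77 N for a moment. I eased off and released it; it dropped about 2 mm at most.
- **Boxes:** three wooden ones were present, and the purple one was left alone. Box A was knocked aside during the run, so I measured it again before gripping it. Each box was pressed against the one before with 12–20 N.

| Row edge | Measured caddy y (mm) | Ideal (mm) |
|---|---|---|
| First box against the panel | 117.6 | 117 |
| First to second box | 62 | 61 |
| Second to third box | 6 | 5 |
| Rear of third box | -50.8 | -51 |

The boxes are within about 2 mm of the centre line and show no visible gaps.

When pressed home, the arm's own position readings came out about 2 mm further along the caddy than the pictures did. That held for both the mallet and the boxes and is within the calibration error. The jars and mills look unmoved in the pictures; I did not measure them.

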